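# Close the spice tin with its double lid, press it home, lift off the outer lid alone

### The job

The double lid of the wide spice tin (an outer lid sitting over an inner lid) waits in the ceramic dish: pick both lids up together by the wooden knob of the inner lid, lower them into the mouth of the wide open tin without dropping them, and press down until the inner lid, which first stops a little proud, sits fully home on the rim. Then take the outer lid alone by its upright collar and lift it level and clear, leaving the inner lid seated and undisturbed; finish while holding the outer lid still in the gripper, at least 6 cm above where it sat. Leave the narrow tin, the hexagonal jars and everything else where they are.

Things in the scene. Friction and masses are not known exactly. Their poses are not given: they have to be found in the camera images.
- inner_knob (a point): Centre of the upright wooden cylinder knob (20 mm diameter, 22 mm tall) atop the inner lid, z up. Knob top 11 mm above this point, knob underside 11 mm below, flange top 39 mm below, flange underside 45 mm below, plug's foot 59 mm below. Below the knob a 12 mm thick stem goes down through the outer lid's collar without touching it. Lifting the knob carries both lids.
- inner_flange (a point): Point on the inner lid's axis in the plane of its flange's underside (45 mm below the knob's centre), z up. When the lid is fully home this point coincides with wide_tin_mouth.
- outer_collar (a point): Centre of the outer lid's upright round collar: a tube 44 mm outer, 37 mm inner diameter, 20 mm tall, z up. Collar top 10 mm above this point, plate top 10 mm below, plate underside 14 mm below. Nested, this point is 25 mm below inner_knob (collar top 4 mm below the knob's underside). Lifting the collar takes the outer lid only.
- wide_tin_mouth (a point): Centre of the mouth, in the plane of the rim, of the wide open steel tin, z up. 10 mm down in the mouth is a stiff sealing ring: under its own weight the double lid stops with its flange about 4 mm above the rim; a push of about 6 N straight down (10 to 15 N is ample) slides the ring down 4 mm, where it stays, the flange then resting on the rim.
- wide_tin: Wide steel tin, 73 mm outer and 67 mm inner diameter, 70 mm tall, fixed; origin under its centre, 70 mm below the mouth point, z up. It hangs in a fixed chrome rack beside a narrow open tin (54 mm outer diameter, same height, 124 mm centre to centre) that is not for these lids. All stands on a glass shelf, top 8 mm above the work surface.
- inner_lid: Inner lid, aluminium, loose, about 120 g; origin at the centre of its plug's foot, 59 mm below the knob's centre, z up. From below: plug 63 mm in diameter, 14 mm deep, foot bevelled; flange 73 mm in diameter, 6 mm thick; stem; knob. At the start its plug stands on the floor of a shallow fixed turquoise dish, 116 mm wide, rim 14 mm high.
- outer_lid: Outer lid, aluminium, loose, about 100 g; origin at the centre of its plate's underside, 14 mm below the collar's centre, z up. A flat round plate 82 mm in diameter, 4 mm thick, with the collar on top around a hole and a skirt reaching 5 mm below. It simply rests with its plate on the inner lid's flange, the skirt 2 mm clear around it.
- jar_a: Hexagonal glass spice jar with a gold lid, 45 mm across flats, 70 mm tall, loose; origin at the centre of its underside. Leave alone; stands between the dish and the rack.
- jar_b: A like hexagonal jar near the shelf's far edge. Leave alone.
- jar_c: A like hexagonal jar near the shelf's far edge. Leave alone.
- dipper: Wooden honey dipper, 155 mm long, lying between the dish and the rack, pointing away from the robot, loose; origin under its middle. Leave alone.
- mill: Wooden pepper mill, 52 mm wide, 118 mm tall, loose, near the shelf's far edge; origin under its centre. Leave alone.
- salt_bowl: White ceramic bowl, 72 mm wide, 40 mm tall, loose, near the shelf's far edge; origin under its centre. Leave alone.
There are look-alikes about, which are no part of the job. What is shaped like the outer_lid but orange is not meant.

How it is judged (in metres and radians):
On the way, in this order (a step that is already met when the one before it is completed fails the run):
1. both lids, nested, are lifted at least 2 cm out of the dish (height (world z) of inner_flange above 0.047 m and z of outer_collar in the frame of inner_flange below 0.026 m and contact force between the fingers and inner_lid above 1 N), for 0.1 s.
2. the inner lid is pressed fully home on the wide tin's rim with the outer lid still on it (z of inner_flange in the frame of wide_tin_mouth below 0.0016 m and horizontal distance between inner_flange and wide_tin_mouth below 0.004 m and angle between inner_flange's own z axis and vertical below 0.05 rad and z of outer_collar in the frame of inner_flange below 0.026 m), for 0.2 s.
At the end, for the whole second after the job is handed in: Inner lid home in the wide tin: flange within 1.6 mm of the rim, 4 mm of centre, 0.05 rad of level, untouched by the gripper. Outer lid gripped (over 1 N), still (under 0.03 m/s), within 0.35 rad of level, at least 55 mm above where it sat, touching neither inner lid nor tin (z of inner_flange in the frame of wide_tin_mouth below 0.0016 m and horizontal distance between inner_flange and wide_tin_mouth below 0.004 m and angle between inner_flange's own z axis and vertical below 0.05 rad and linear speed of inner_lid below 0.02 m/s and z of outer_collar in the frame of wide_tin_mouth above 0.075 m and contact force between the fingers and outer_lid above 1 N and contact force between the fingers and inner_lid below 0.1 N and contact force between outer_lid and inner_lid below 0.05 N and contact force between outer_lid and wide_tin below 0.05 N and angle between outer_collar's own z axis and vertical below 0.35 rad and linear speed of outer_lid below 0.03 m/s); the arm keeps its last pose, push and grip.
It fails at once if the outer lid comes off the inner lid (by more than 10 mm) while the inner lid is not home in the wide tin, or the inner lid comes up with or after it ((z of outer_collar in the frame of inner_flange above 0.03 m or horizontal distance between outer_collar and inner_flange above 0.03 m) and (z of inner_flange in the frame of wide_tin_mouth above 0.0035 m or horizontal distance between inner_flange and wide_tin_mouth above 0.006 m)).
It fails at once if the lids are dropped: the inner lid falls free, more than 12 mm above its seat (contact force between inner_lid and anything else below 0.02 N and distance of inner_flange from where it was at the start of the episode above 0.02 m and z of inner_flange in the frame of wide_tin_mouth above 0.012 m).
It fails at once if a bystander is shifted by more than 25 mm or tipped over (distance of any of jar_a, jar_b, jar_c, dipper, mill, salt_bowl from where it was at the start of the episode above 0.025 m or angle between any of jar_a, jar_b, jar_c, dipper, mill, salt_bowl's own z axis and vertical above 0.5 rad).
It also fails if it takes over 53 s, if anything falls off the work surface, if the arm or the gripper's body presses on something with over 40 N, if the wrist force passes 120 N, or if a joint passes its speed limit or range.

### The arm

A 6-joint arm with a two-finger parallel gripper is mounted at the origin on the work surface. World frame = base frame: x ahead of the robot, y to its left, z up, the work surface at z = 0. Lengths are in mm, angles in rad, forces in N, time in s.
With the tool pointing down it reaches from about 350 to 725 mm from the base axis. Payload 6 kg.
Tool frame: the origin (TCP) lies between the finger pads; the fingertips stand 22 mm ahead of it and the grasp point (between the pads) lies 3 mm ahead of it; z points along the fingers, y is the direction in which the jaws open and shut (so a half turn about z gives the same grasp; the last joint's range is limited). The gripper opens to 85 mm and grips with 20 to 120 N. Pads are 22 mm wide; open, the fingers measure 114 mm over their backs; the gripper's body (76 mm by 85 mm) begins 54 mm behind the grasp point. The pads swing forward as they close: fully open they stand 13 mm farther back than shut.
Start: joints at [-1.005, 0.04, 0.085, 0, -1.615, -0.334], TCP at [137.85, -583.929, 253.261] pointing down, gripper open.
Joint ranges: [-2.56, 2.56], [-1.29, 2.01], [-1.08, 1.49], [-3.29, 1.98], [-2.81, -0.18], [-2.99, 2.99]. Speed limits (rad/s): [2.57, 2.57, 3.01, 3.14, 3.14, 3.14].

### API

Orientations are given as a unit quaternion [x, y, z, w].
In Python, from cell import env gives the robot as it stands. The module is installed in compiled form; this text tells all that it offers.
- The arm moves only by the tool arm_command, never from a script. Its argument "series" is one flat list of numbers, 7 for each row, row after row: the shift along the world's x, y, z in cm, then the turn, a rotation vector about the world's x, y, z in rad, then the closure, from 0 (fully open) to 1 (shut). A call has 1 to 12 rows; each row shifts and turns the commanded pose from where the row before left it; what a row does not reach is not made up. A row lasts 1/10 s, in which the tool goes at most 50 mm and 8.59 degrees, less where a joint would pass 70% of its speed; a pose out of reach is approached as far as the arm can. A call is refused whole if a number of a shift passes 5 or a number of a turn 0.15, either way. A call with a gripper value outside its range is refused whole. The fingers move at their own pace and stop on an object; "squeeze" is the grip in N (left out, the last holds). Time passes only in rows, so rows that do not move let the fingers close. It gives the time, the measured TCP pose, the force and the opening at its end, in the units of the state.
- env.get_obs(): the state, without advancing time (a new reading comes with each control period).
- env.read_camera(name): name is "side" or "top" or "wrist"; returns (picture, depth): 420x560x3 uint8, red, green, blue; 420x560 float32, mm along the optical axis (not along the pixel's ray), 0 where there is no reading.
- env.camera_params(name): a dict with "intrinsics" (3x3 intrinsics, pixels), "R" (3x3) and "t" (3): a world point X has camera coordinates R X + t; the wrist camera has in their place "hand_eye" (4x4, takes a point from camera to tool coordinates, whose origin is the TCP and whose axes are the flange's). Camera axes: x right, y down, z forward; pixel columns grow to the right and rows downward; lengths in mm; the calibration is good to about 2 mm. A picture is of the moment at which its call begins: read the wrist's pose just before it. camera_params takes no time and is no camera call.
- env.finish_job(): hands the job in, once; it reports no verdict.
The state is a dict: "t": time; "joint_pos": joint angles; "dq": joint speeds; "joint_torque": joint torques, N m; "eef_pos": TCP position; "tool_rot": TCP orientation; "contact_force": force on the tool from outside, world axes, zero at the start; "torque": the same for the moment, N m; "grip_width": opening from 0.0 (shut) to 1.0 (fully open).
Only numpy, scipy, OpenCV 4.12 (cv2) and the standard library are available. Lean on these libraries where they do the work, as an engineer would, in place of code of your own. Each camera call takes 0.05 s, during which the arm holds its last target. There are 200 camera calls.

## Working session

There is one attempt and no reset: what is moved stays moved. The work goes in short steps, Python scripts to look and compute and a tool call to move; the robot and the scene stay as the last step left them, time stands still between calls to the robot, and variables do not carry over. Pictures are saved under pics/ and viewed, about 8 in all and at most 12, crops included, and the job is handed in when it is done.

Besides the shell and the picture viewer there is one more tool, called after "Call:" in YAML: its name, and indented under it one key for each argument. arm_command: Moves the arm, as the interface text tells. Its arguments: {"type":"object","properties":{"series":{"type":"array"},"squeeze":{"type":"number"}},"required":["series"]}

```bash
mkdir -p pics
python3 - <<'E'
from cell import env
import cv2,numpy as np
for n in("top","side"):
    p,d=env.read_camera(n); np.savez(n+"0.npz",p=p,d=d)
    cv2.imwrite(f"pics/{n}0.png",p[:,:,::-1])
    c=env.camera_params(n); print(n,c)
print(env.camera_params("wrist")); print(env.get_obs())
E
```

```text
top {'intrinsics': array([[483.338364  ,   0.        , 271.04204967],
       [  0.        , 483.338364  , 208.29509866],
       [  0.        ,   0.        ,   1.        ]]), 'R': array([[-0.01843066, -0.99943865,  0.02797688],
       [-0.99056869,  0.01445302, -0.13625267],
       [ 0.13577183, -0.03022424, -0.990279  ]]), 't': array([ -50.39947163,  471.33307574, 1074.40400195])}
side {'intrinsics': array([[473.21876592,   0.        , 280.96637887],
       [  0.        , 473.21876592, 212.15894111],
       [  0.        ,   0.        ,   1.        ]]), 'R': array([[ 0.95052059, -0.3098548 , -0.02237408],
       [-0.18204722, -0.49719795, -0.84832365],
       [ 0.25173281,  0.81042224, -0.52900509]]), 't': array([-477.47129197,  138.77679331,  925.83951921])}
{'intrinsics': array([[289.73900096,   0.        , 279.88998685],
       [  0.        , 289.73900096, 207.52164156],
       [  0.        ,   0.        ,   1.        ]]), 'hand_eye': array([[-4.07555880e-04, -9.61977835e-01, -2.73127223e-01,
         6.94841890e+01],
       [ 9.99999846e-01, -2.89040026e-04, -4.74158958e-04,
     
[... 179 characters left out ...]
00000e+00]])}
{'t': 0.1, 'joint_pos': array([-1.00528404e+00,  4.07631535e-02,  8.39163685e-02, -4.22936061e-04,
       -1.61549246e+00, -3.33697244e-01]), 'dq': array([-0.0002029 , -0.00211265,  0.00434187, -0.00155739, -0.00142374,
       -0.00098766]), 'joint_torque': array([-5.20086876e-03, -3.69344974e+01,  3.48281479e+01,  6.95187405e+00,
       -4.60597759e-03, -2.14798411e-05]), 'eef_pos': array([ 137.86582298, -583.68152707,  252.37248656]), 'tool_rot': array([-1.15657354e-01,  9.93288849e-01,  7.86607973e-04, -1.45015076e-04]), 'contact_force': array([ 0.28349087, -0.47494627, -0.02759521]), 'torque': array([-0.00632931,  0.01107307, -0.0393349 ]), 'grip_width': 1.0005998726301228}
```

View pics/top0.png

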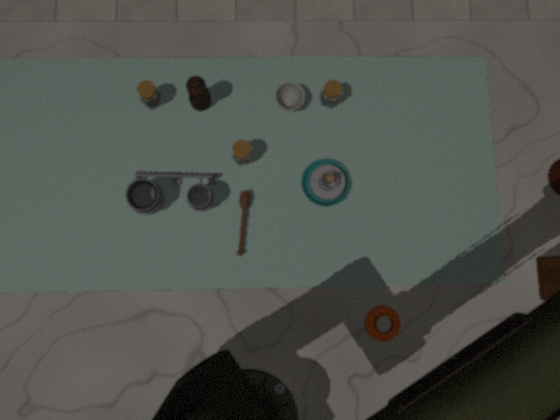

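View pics/side0.png

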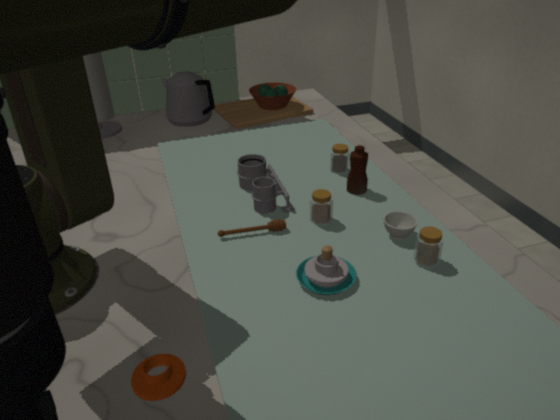

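The top view shows the dish at (326,182) with the lids and knob at about (331,178). The steel tins are at (144,195), which is larger and so the wide one, and (200,196), the narrow one. The orange look-alike at (383,323) is not meant. The side view agrees: knob (327,252), wide tin (252,170), narrow tin (264,193). Next I'll measure and make one enlarged crop.

```bash
cat > h.py <<'E'
import numpy as np,cv2
from cell import env
def ray(c,u,v,z):
    K,R,t=c["intrinsics"],c["R"],c["t"]
    d=R.T@(np.linalg.inv(K)@[u,v,1]); o=-R.T@t
    return o+d*(z-o[2])/d[2]
def cloud(c,d):
    K,R,t=c["intrinsics"],c["R"],c["t"]
    v,u=np.mgrid[:420,:560]
    P=np.stack([(u-K[0,2])/K[0,0]*d,(v-K[1,2])/K[1,1]*d,d],-1)
    return (P-t)@R
def wristcam():
    from scipy.spatial.transform import Rotation as Ro
    o=env.get_obs(); p,d=env.read_camera("wrist"); c=env.camera_params("wrist")
    T=np.eye(4);T[:3,:3]=Ro.from_quat(o["tool_rot"]).as_matrix();T[:3,3]=o["eef_pos"]
    M=np.linalg.inv(T@c["hand_eye"])
    return p,d,dict(intrinsics=c["intrinsics"],R=M[:3,:3],t=M[:3,3]),o
E
python3 - <<'E'
from h import *
for n,boxes in dict(top=dict(dish=(295,150,358,212),wide=(120,172,168,218),narrow=(184,180,218,214)),side=dict(dish=(292,240,362,298),wide=(230,150,272,192),narrow=(248,175,282,215))).items():
    z=np.load(n+"0.npz");p,d=z["p"],z["d"];c=env.camera_params(n);P=cloud(c,d)
    crops=[]
    for k,(a,b,e,f) in boxes.items():
        Q=P[b:f,a:e].reshape(-1,3);Q=Q[d[b:f,a:e].ravel()>0]
        print(n,k,"z hist",np.histogram(Q[:,2],np.arange(0,100,6))[0], "zmax",np.percentile(Q[:,2],[95,99,99.8]).round(1))
        if k=="dish": S=Q[Q[:,2]>70]
        else: S=Q[(Q[:,2]>70)&(Q[:,2]<90)]
        if len(S): print("  S",len(S),S.mean(0).round(1),S.min(0).round(1),S.max(0).round(1))
        crops.append(cv2.resize(np.clip(p[b:f,a:e].astype(float)*1.6,0,255).astype(np.uint8),(260,260),interpolation=cv2.INTER_CUBIC))
    cv2.imwrite(f"pics/c_{n}.png",np.hstack(crops)[:,:,::-1])
a=cv2.vconcat([cv2.imread("pics/c_top.png"),cv2.imread("pics/c_side.png")]);cv2.imwrite("pics/c.png",a)
c=env.camera_params("top");print(ray(c,331,176,83),ray(c,144,195,78),ray(c,200,196,78))
E
```

```text
top dish z hist [ 664 1518  387  337   43  404  334   22   33   75    5    3   13   50
    6    0] zmax [44.6 80.2 83.6]
  S 69 [ 529.9 -189.4   80.5] [ 521.  -199.9   72.2] [ 538.8 -180.4   86.6]
top wide z hist [342 920 105  37  17  19  30 196  50  20 123 186 119  39   0   0] zmax [75.6 78.6 80.4]
  S 187 [499.4 225.3  75.7] [464.7 188.8  70. ] [536.9 260.6  82.5]
top narrow z hist [148 538  90   9  17   8  24  99  32  25  22  23  82  33   0   0] zmax [76.7 79.6 81.5]
  S 126 [495.8 101.6  76.2] [468.9  74.8  70.1] [521.1 127.3  82.1]
side dish z hist [   6 2068  433  323   38  131  585   87  106  118   16   26   30   56
   20    0] zmax [57.3 83.  84.4]
  S 112 [ 527.6 -193.    79.8] [ 519.6 -200.4   70.2] [ 537.4 -181.3   85.6]
side wide z hist [  6 608  45  36  29  35  26  94 112 110 128 217 224  86   0   0] zmax [78.  79.8 80.7]
  S 377 [494.3 172.6  75.3] [461.1  74.8  70. ] [534.1 263.3  81.9]
side narrow z hist [  3 342  97  63  63  73  49 136 116  74  98  91 111  40   0   0] zmax [76.8 79.3 80.2]
  S 183 [493.4 100.9  75.3] [466.7  74.8  70. ] [520.4 131.3  81. ]
[ 533.82537717 -190.81299906   83.        ] [497.69493006 220.83753245  78.        ] [493.78436426  98.7177146   78.        ]
```

View pics/c.png

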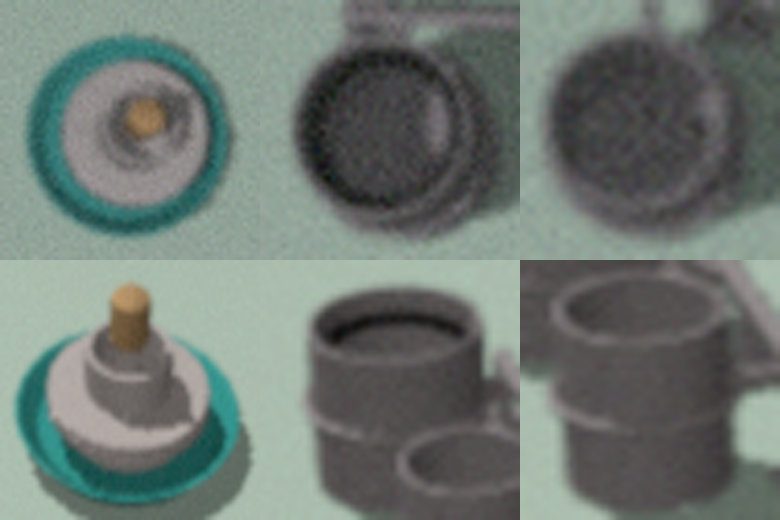

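Crop: the nested lids with the wooden knob sit in the turquoise dish. The wide tin is the left pair, with the sealing ring visible. Measured: knob ≈ (529.5, −190.5) with its top at 83.5, which matches the expected 83. The wide mouth is at (500.5, 224.7, 78), diameter 72, and 123.7 from the narrow tin, so both check out.

Call:
arm_command:
  series: [3.4,3.4,-0.5,0,0,0,0,3.4,3.4,-0.5,0,0,0,0,3.4,3.4,-0.5,0,0,0,0,3.4,3.4,-0.5,0,0,0,0,3.4,3.4,-0.5,0,0,0,0,3.4,3.4,-0.5,0,0,0,0,3.4,3.4,-0.5,0,0,0,0,3.4,3.4,-0.5,0,0,0,0,3.4,3.4,-0.5,0,0,0,0,3.4,3.4,-0.5,0,0,0,0,3.4,3.4,-0.5,0,0,0,0,1.7,1.8,0,0,0,0,0]
  squeeze: 60

```text
t: 1.3
eef_pos: [530.2, -189.0, 196.4]
tool_rot: [-0.117, 0.993, 0.001, -0.001]
contact_force: [-0.9, -0.5, -1.6]
grip_width: 1.003
```

Call:
arm_command:
  series: [0,0,0,0,0,0,0,0,0,0,0,0,0,0,0,0,0,0,0,0,0]

```text
t: 1.6
eef_pos: [528.4, -192.5, 198.3]
tool_rot: [-0.115, 0.993, 0.0, -0.0]
contact_force: [0.6, 0.2, 0.2]
grip_width: 1.001
```

Run:
```python
from h import *
p,d,c,o=wristcam(); print(o["t"],o["eef_pos"],o["tool_rot"],o["grip_width"],o["contact_force"])
P=cloud(c,d); h=cv2.cvtColor(p,cv2.COLOR_RGB2HSV)
R=(np.hypot(P[...,0]-529.5,P[...,1]+190.5)<25)&(P[...,2]>70)&(P[...,2]<95)&(d>0)
S=P[R];print(len(S),S.mean(0),np.percentile(S,[2,98],axis=0))
T=P[R&(P[...,2]>79)];print("top",len(T),T.mean(0),np.percentile(T,[2,98],axis=0))
Q=P[(np.hypot(P[...,0]-529.5,P[...,1]+190.5)<50)&(d>0)];print(np.histogram(Q[:,2],np.arange(0,95,3)))
v,u=np.nonzero(R&(P[...,2]>79));print(u.min(),u.max(),v.min(),v.max(),ray(c,(u.min()+u.max())/2,(v.min()+v.max())/2,83))
cv2.imwrite("pics/w1.png",np.clip(p[:,:,::-1].astype(float)*1.5,0,255))
```

```text
1.6 [ 528.39517826 -192.47828379  198.26124782] [-1.15338710e-01  9.93326217e-01  1.55332815e-05 -9.10634410e-05] 1.001138681252096 [0.64360603 0.18689163 0.18742241]
456 [ 529.69791405 -190.60894391   81.66056891] [[ 521.56756131 -199.43166907   71.66826978]
 [ 539.52942947 -181.62447287   84.0454149 ]]
top 401 [ 530.49906744 -190.37027828   82.60895516] [[ 522.0204777  -199.02536778   80.22423658]
 [ 539.58797098 -181.61659966   84.05195013]]
(array([   0,    0,    0,   50,  831,  470,  289,   19,    0,   18,  297,
        612, 2837,   50,   44,   40,   54,   51,  323,  171,    3,   13,
         20,   15,   17,   20,   24,  372,   12,    0,    0]), array([ 0,  3,  6,  9, 12, 15, 18, 21, 24, 27, 30, 33, 36, 39, 42, 45, 48,
       51, 54, 57, 60, 63, 66, 69, 72, 75, 78, 81, 84, 87, 90, 93]))
271 293 202 224 [ 530.30039442 -190.65296063   83.        ][ WARN:0@1.431] global loadsave.cpp:1063 imwrite_ Unsupported depth image for selected encoder is fallbacked to CV_8U.
```

View pics/w1.png

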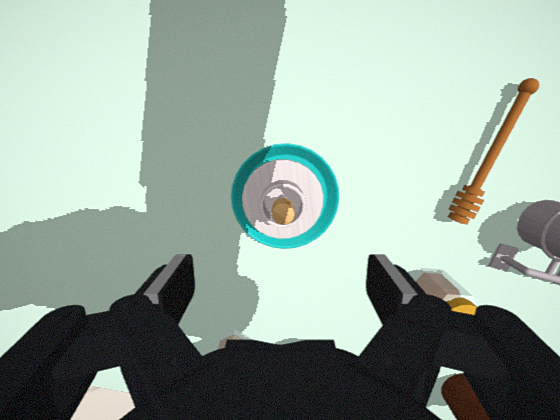

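Wrist view: knob at (282,210), which gives (530.4, −190.5), top 83 and collar top 57. All three views agree. I'm descending so the fingertips end at about 60, just above the collar top.

Call:
arm_command:
  series: [0.1,0.1,-3.5,0,0,0,0,0.1,0.1,-3.5,0,0,0,0,0,0,-2.5,0,0,0,0,0,0,-1.5,0,0,0,0,0,0,-0.5,0,0,0,0,0,0,0,0,0,0,0,0,0,0,0,0,0,0]

```text
t: 2.35
eef_pos: [531.7, -190.3, 85.0]
tool_rot: [-0.116, 0.993, -0.0, 0.001]
contact_force: [-0.0, 0.4, 0.1]
grip_width: 0.994
```

Call:
arm_command:
  series: [0,0,0,0,0,0,0.5,0,0,0,0,0,0,0.65,0,0,0,0,0,0,0.8,0,0,0,0,0,0,1,0,0,0,0,0,0,1,0,0,0,0,0,0,1,0,0,0,0,0,0,1,0,0,0,0,0,0,1,0,0,0,0,0,0,1]
  squeeze: 60

```text
t: 3.25
eef_pos: [531.0, -189.9, 83.6]
tool_rot: [-0.116, 0.993, 0.0, 0.0]
contact_force: [-0.2, 1.6, 3.4]
grip_width: 0.213
```

Gripped at about 18–20 mm, which fits the knob. Lifting gently.

Call:
arm_command:
  series: [0,0,0.3,0,0,0,1,0,0,0.7,0,0,0,1,0,0,1,0,0,0,1,0,0,1.5,0,0,0,1,0,0,1.5,0,0,0,1,0,0,1.5,0,0,0,1,0,0,1.5,0,0,0,1,0,0,1.5,0,0,0,1,0,0,1,0,0,0,1,0,0,0.5,0,0,0,1,0,0,0,0,0,0,1,0,0,0,0,0,0,1]

```text
t: 4.45
eef_pos: [530.6, -189.8, 192.4]
tool_rot: [-0.116, 0.993, 0.0, -0.001]
contact_force: [-0.6, -0.4, -1.7]
grip_width: 0.21
```

Run:
```python
from h import *
p,d,c,o=wristcam(); print(o["t"],o["eef_pos"],o["grip_width"],o["contact_force"])
s,ds=env.read_camera("side"); cs=env.camera_params("side")
cv2.imwrite("pics/w2.png",np.hstack([cv2.convertScaleAbs(cv2.resize(p[100:420,60:500],(440,320)),alpha=1.4),cv2.convertScaleAbs(cv2.resize(s[140:300,250:430],(360,320)),alpha=1.5)])[:,:,::-1])
for n,PP,dd in(("w",cloud(c,d),d),("s",cloud(cs,ds),ds)):
    e=o["eef_pos"]; m=(np.hypot(PP[...,0]-e[0],PP[...,1]-e[1])<48)&(PP[...,2]>100)&(PP[...,2]<e[2]-20)&(dd>0)
    Q=PP[m]; hst=np.histogram(Q[:,2],np.arange(110,200,3)); print(n,len(Q),hst[0])
    # plate annulus
    zt=hst[1][hst[0].argmax()]; A=Q[abs(Q[:,2]-zt-1.5)<5]; print(" plate",zt,A.min(0),A.max(0))
    B=np.c_[A[:,:2],np.ones(len(A))]; print(" tilt fit",np.linalg.lstsq(B,A[:,2],rcond=None)[0])
```

```text
4.45 [ 530.61715404 -189.7737608   192.44785753] 0.20957915205414435 [-0.62406873 -0.3726454  -1.70886236]
w 8441 [   0    0    0    0    0    0    0    0    5   53  804 4045 2210  127
  130  123  146  127  640    9   22    0    0    0    0    0    0    0
    0]
 plate 143 [ 490.17273519 -231.0152846   139.54426524] [ 571.68227585 -150.22754901  149.49845237]
 tilt fit [-1.43107579e-02  1.03668502e-03  1.52899970e+02]
s 1146 [  0   0   0   1   8  26  23   1   2  46  85 211 386  47  54  57  49  60
  73  13   4   0   0   0   0   0   0   0   0]
 plate 146 [ 488.70591996 -231.30178472  142.50546194] [ 569.14922873 -150.00188449  152.48335471]
 tilt fit [4.52053149e-03 2.10668053e-02 1.48571867e+02]
```

View pics/w2.png

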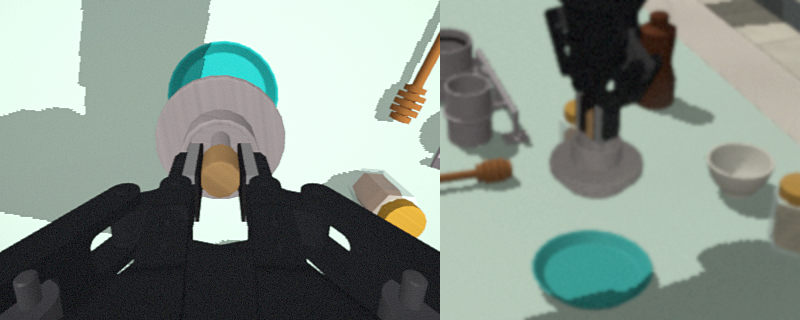

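Both lids came up nested and level. The plate centre is at about (530.9,−190.6), on the TCP axis, and the dish is empty. Moving towards the tin, with one look on the way to refine the mouth.

Call:
arm_command:
  series: [-0.3,1,0,0,0,0,1,-0.3,2,0,0,0,0,1,-0.3,3.5,0,0,0,0,1,-0.3,3.5,0,0,0,0,1,-0.3,3.5,0,0,0,0,1,-0.3,3.5,0,0,0,0,1,-0.3,3.5,0,0,0,0,1,-0.3,3.5,0,0,0,0,1,-0.3,3,0,0,0,0,1,-0.3,1.5,0,0,0,0,1,0,0.5,0,0,0,0,1,0,0,0,0,0,0,1]

```text
t: 5.75
eef_pos: [500.5, 100.7, 193.0]
tool_rot: [-0.116, 0.993, -0.0, -0.0]
contact_force: [0.3, -0.3, -2.6]
grip_width: 0.209
```

Call:
arm_command:
  series: [0,0,0,0,0,0,1,0,0,0,0,0,0,1,0,0,0,0,0,0,1]

```text
t: 6.05
eef_pos: [500.9, 99.4, 193.3]
tool_rot: [-0.115, 0.993, 0.0, -0.0]
contact_force: [0.1, -0.3, -0.8]
grip_width: 0.207
```

Run:
```python
from h import *
p,d,c,o=wristcam(); print(o["t"],o["eef_pos"],o["grip_width"],o["contact_force"])
cv2.imwrite("pics/w3.png",cv2.convertScaleAbs(p,alpha=1.4)[:,:,::-1])
P=cloud(c,d)
m=(np.hypot(P[...,0]-500,P[...,1]-225)<42)&(d>0)
Q=P[m];print(np.histogram(Q[:,2],np.arange(0,100,4))[0])
A=Q[(Q[:,2]>74)&(Q[:,2]<84)]; print(len(A),A.mean(0),np.percentile(A,[1,99],axis=0))
ctr,r=cv2.minEnclosingCircle(A[:,:2].astype(np.float32));print("enc",ctr,r)
# circle fit
B=np.c_[2*A[:,:2],np.ones(len(A))];s=np.linalg.lstsq(B,(A[:,:2]**2).sum(1),rcond=None)[0];print("fit",s[:2],np.sqrt(s[2]+s[:2]@s[:2]))
```

```text
6.05 [500.94448608  99.40343992 193.27035534] 0.20662469612726955 [ 0.0928201  -0.34856994 -0.82253058]
[   0  388 1183  235  203  215  207  225  173  152  192  739  259  204
  131  170 1095  669  437  908    1    0    0    0]
1140 [499.24165562 226.63961549  77.03642474] [[464.49106948 189.5073588   74.1126782 ]
 [535.16624837 260.86049531  79.0678273 ]]
enc (500.02606201171875, 225.65289306640625) 36.88359832763672
fit [499.91046939 224.96673361] 34.650750789823434
```

View pics/w3.png

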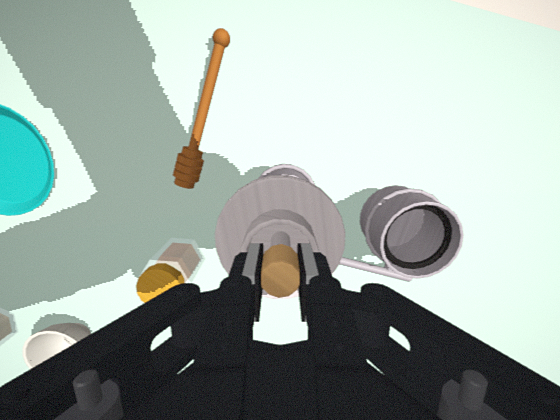

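Wrist view: wide tin rim at about (412,235), giving a mouth centre of (500.0, 225.2, 78), which agrees with the first estimate. Moving over it and down to just above the mouth.

Call:
arm_command:
  series: [-0.1,1,0,0,0,0,1,0,2,0,0,0,0,1,0,3,0,0,0,0,1,0,3,0,0,0,0,1,0,2,0,0,0,0,1,0,1,0,0,0,0,1,0,0.6,0,0,0,0,1,0,0,-1,0,0,0,1,0,0,-1.5,0,0,0,1,0,0,-1,0,0,0,1,0,0,-0.3,0,0,0,1,0,0,0,0,0,0,1]

```text
t: 7.3
eef_pos: [499.6, 225.4, 154.3]
tool_rot: [-0.115, 0.993, -0.0, -0.001]
contact_force: [0.2, -0.5, -1.2]
grip_width: 0.21
```

Call:
arm_command:
  series: [0,0,0,0,0,0,1,0,0,0,0,0,0,1,0,0,0,0,0,0,1]

```text
t: 7.6
eef_pos: [500.1, 226.2, 155.8]
tool_rot: [-0.116, 0.993, 0.0, 0.0]
contact_force: [-0.1, 0.2, -1.6]
grip_width: 0.206
```

Run:
```python
from h import *
p,d,c,o=wristcam(); print(o["t"],o["eef_pos"],o["grip_width"],o["contact_force"])
P=cloud(c,d);e=o["eef_pos"]
s,ds=env.read_camera("side");t,dt=env.read_camera("top")
for n,PP,dd in(("w",P,d),("s",cloud(env.camera_params("side"),ds),ds),("t",cloud(env.camera_params("top"),dt),dt)):
    m=(np.hypot(PP[...,0]-e[0],PP[...,1]-e[1])<46)&(PP[...,2]<e[2]-35)&(PP[...,2]>e[2]-65)&(dd>0);Q=PP[m]
    h=np.histogram(Q[:,2],np.arange(80,125,3));zt=h[1][h[0].argmax()]+1.5
    A=Q[abs(Q[:,2]-zt)<3]
    print(n,len(A),"plate z",A[:,2].mean(),np.percentile(A,[.5,99.5],axis=0)[:,:2],"c",np.percentile(A,[.5,99.5],axis=0)[:,:2].mean(0))
cv2.imwrite("pics/s4.png",np.hstack([cv2.convertScaleAbs(cv2.resize(p[150:350,180:400],(440,400)),alpha=1.4),cv2.convertScaleAbs(cv2.resize(s[110:220,210:300],(328,400)),alpha=1.6)])[:,:,::-1])
```

```text
7.6 [500.05144325 226.18823238 155.82771006] 0.20639464236175098 [-0.08673558  0.17067469 -1.60188464]
w 6427 plate z 108.9814632383139 [[460.30434577 186.10620408]
 [539.069275   264.67369335]] c [499.68681039 225.38994871]
s 235 plate z 110.30162755072435 [[458.05547255 184.19021136]
 [537.4655643  258.41517181]] c [497.76051842 221.30269159]
t 399 plate z 108.09958068970319 [[460.57611036 184.76138957]
 [516.19130322 260.74850534]] c [488.38370679 222.75494746]
```

View pics/s4.png

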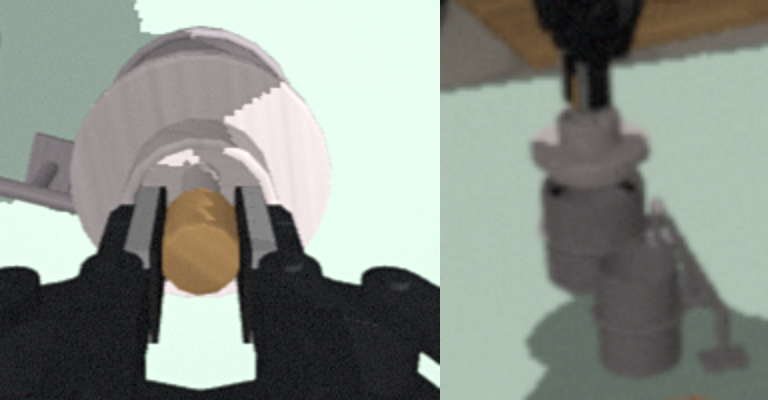

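The side view shows the lid centred over the wide tin, about 7 mm above the rim. Lowering in small steps while watching the force.

Call:
arm_command:
  series: [0,-0.05,-0.4,0,0,0,1,0,0,-0.3,0,0,0,1,0,0,-0.2,0,0,0,1,0,0,-0.2,0,0,0,1,0,0,0,0,0,0,1,0,0,0,0,0,0,1]

```text
t: 8.35
eef_pos: [499.9, 225.5, 144.3]
tool_rot: [-0.116, 0.993, 0.0, 0.0]
contact_force: [0.1, 0.5, -2.0]
grip_width: 0.207
```

Call:
arm_command:
  series: [0,0,-0.2,0,0,0,1,0,0,-0.2,0,0,0,1,0,0,0,0,0,0,1,0,0,0,0,0,0,1]

```text
t: 8.75
eef_pos: [499.8, 225.5, 140.2]
tool_rot: [-0.116, 0.993, -0.0, -0.0]
contact_force: [-0.6, -0.2, -2.2]
grip_width: 0.208
```

No contact on entry, with the foot about 8 mm inside the mouth. Continuing in 1 mm steps.

Call:
arm_command:
  series: [0,0,-0.1,0,0,0,1,0,0,-0.1,0,0,0,1,0,0,0,0,0,0,1,0,0,0,0,0,0,1]

```text
t: 9.15
eef_pos: [500.0, 225.6, 138.6]
tool_rot: [-0.116, 0.993, 0.0, 0.0]
contact_force: [0.1, -0.2, -0.7]
grip_width: 0.209
```

Call:
arm_command:
  series: [0,0,-0.1,0,0,0,1,0,0,-0.1,0,0,0,1,0,0,0,0,0,0,1,0,0,0,0,0,0,1]

```text
t: 9.55
eef_pos: [500.0, 225.7, 136.7]
tool_rot: [-0.116, 0.993, 0.0, 0.0]
contact_force: [-1.4, 0.4, 3.8]
grip_width: 0.211
```

Call:
arm_command:
  series: [0,0,-0.1,0,0,0,1,0,0,0,0,0,0,1,0,0,0,0,0,0,1]

```text
t: 9.85
eef_pos: [500.0, 225.7, 135.3]
tool_rot: [-0.116, 0.993, 0.0, 0.0]
contact_force: [-1.3, 1.3, 3.0]
grip_width: 0.21
```

Call:
arm_command:
  series: [0,0,-0.1,0,0,0,1,0,0,0,0,0,0,1,0,0,0,0,0,0,1]

```text
t: 10.15
eef_pos: [500.0, 225.7, 134.6]
tool_rot: [-0.116, 0.993, 0.0, 0.0]
contact_force: [-1.5, 1.4, 5.7]
grip_width: 0.207
```

Call:
arm_command:
  series: [0,0,-0.05,0,0,0,1,0,0,0,0,0,0,1,0,0,0,0,0,0,1]

```text
t: 10.45
eef_pos: [500.0, 225.7, 134.5]
tool_rot: [-0.116, 0.993, 0.0, 0.0]
contact_force: [-2.6, 0.8, 7.9]
grip_width: 0.21
```

Call:
arm_command:
  series: [0,0,-0.1,0,0,0,1,0,0,0,0,0,0,1,0,0,0,0,0,0,1]

```text
t: 10.75
eef_pos: [500.0, 225.8, 134.5]
tool_rot: [-0.116, 0.993, 0.0, 0.001]
contact_force: [-5.4, 1.3, 11.4]
grip_width: 0.209
```

Call:
arm_command:
  series: [0,0,-0.1,0,0,0,1,0,0,0,0,0,0,1,0,0,0,0,0,0,1]

```text
t: 11.05
eef_pos: [500.1, 225.8, 134.4]
tool_rot: [-0.116, 0.993, 0.0, 0.001]
contact_force: [-8.3, 0.4, 14.7]
grip_width: 0.21
```

Hard stop at 134.4 with 15 N, against a predicted home of 134.8. Easing the push and releasing.

Call:
arm_command:
  series: [0,0,0.15,0,0,0,1,0,0,0,0,0,0,1,0,0,0,0,0,0,0.7,0,0,0,0,0,0,0.5,0,0,0,0,0,0,0,0,0,0,0,0,0,0,0,0,0,0,0,0,0,0,0,0,0,0,0,0]

```text
t: 11.85
eef_pos: [499.8, 225.5, 133.1]
tool_rot: [-0.116, 0.993, -0.0, -0.0]
contact_force: [0.2, 0.4, -0.0]
grip_width: 0.996
```

Run:
```python
from h import *
p,d,c,o=wristcam(); print(o["t"],o["eef_pos"],o["grip_width"],o["contact_force"])
s,ds=env.read_camera("side");t,dt=env.read_camera("top")
for n,PP,dd in(("w",cloud(c,d),d),("s",cloud(env.camera_params("side"),ds),ds)):
    rr=np.hypot(PP[...,0]-500,PP[...,1]-225.5);m=(rr<46)&(dd>0);Q=PP[m]
    print(n,np.histogram(Q[:,2],np.arange(72,142,3))[0])
    A=Q[(Q[:,2]>82)&(Q[:,2]<95)]; z=np.median(A[:,2]);A=A[abs(A[:,2]-z)<4];q=np.percentile(A,[.5,99.5],axis=0)[:,:2]
    B=np.c_[A[:,:2]-[500,225],np.ones(len(A))]
    print(" plate",len(A),z,A[:,2].mean(),q,q.mean(0),np.linalg.lstsq(B,A[:,2],rcond=None)[0])
    A=Q[(Q[:,2]>104)&(Q[:,2]<111)];q=np.percentile(A,[1,99],axis=0);print(" collar",len(A),q,q.mean(0))
    A=Q[(Q[:,2]>130)&(Q[:,2]<138)&(np.hypot(Q[:,0]-500,Q[:,1]-225.5)<14)];q=np.percentile(A,[1,99],axis=0);print(" knob",len(A),q,q.mean(0))
cv2.imwrite("pics/s5.png",np.hstack([cv2.convertScaleAbs(cv2.resize(p[130:380,150:425],(440,400)),alpha=1.4),cv2.convertScaleAbs(cv2.resize(s[110:220,210:300],(328,400)),alpha=1.6)])[:,:,::-1])
```

```text
11.85 [499.83067666 225.53476211 133.10751629] 0.9961324806455234 [ 0.21195003  0.35536639 -0.0258168 ]
w [   0    0   27  684 1147 6902  177  205  209  219  218  835  358    7
   80   94   84  186  279  332 1414  267  245]
 plate 8316 87.78250844202174 87.6212582008268 [[460.27896049 185.62437466]
 [539.0592783  264.0047958 ]] [499.6691194  224.81458523] [-4.12422041e-03 -1.81938510e-03  8.75859505e+01]
 collar 1267 [[478.6587513  203.89477619 104.14921069]
 [518.72833981 245.80729788 109.03300995]] [498.69354556 224.85103703 106.59111032]
 knob 1313 [[490.563179   216.18600372 130.36084422]
 [508.79714364 234.17435928 135.15907702]] [499.68016132 225.1801815  132.75996062]
s [ 31  21   6  43  36 181  49  22  28  23  32  28  27   4   5   7  10  12
  15  14  26  16  11]
 plate 255 88.72604256192525 88.83845312593223 [[458.31604095 183.79002364]
 [537.15295407 257.26930764]] [497.73449751 220.52966564] [7.06075241e-03 1.59751708e-02 8.90937027e+01]
 collar 68 [[476.89827571 201.79091391 104.07725588]
 [515.63639989 243.66544374 110.6971552 ]] [496.2673378  222.72817882 107.38720554]
 knob 29 [[488.54113224 213.50907276 131.16218938]
 [505.93572573 233.72330465 136.2309809 ]] [497.23842899 223.6161887  133.69658514]
```

View pics/s5.png

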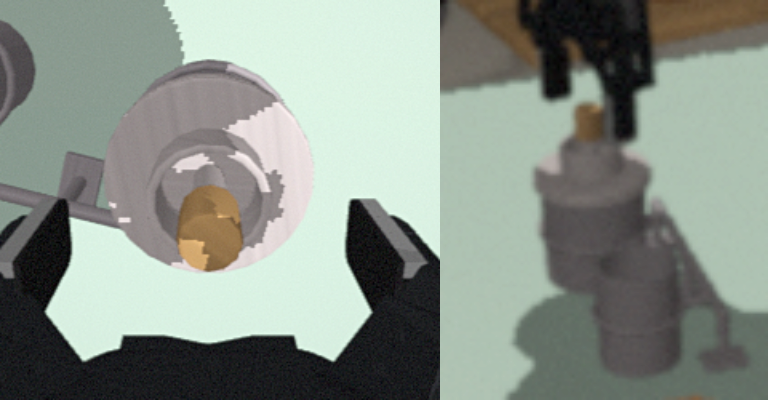

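Plate top measures 87.6 (expected 88), level and centred, so the lid is home. Lowering to the collar; the fingertips stay just above the plate.

Call:
arm_command:
  series: [0,-0.05,-0.8,0,0,0,0,0,0,-0.8,0,0,0,0,0,0,-0.5,0,0,0,0,0,0,0,0,0,0,0,0,0,0,0,0,0.3,0,0,0,0,0,0,0.4,0,0,0,0,0,0,0.45,0,0,0,0,0,0,0.5,0,0,0,0,0,0,0.55,0,0,0,0,0,0,0.7,0,0,0,0,0,0,0.7]
  squeeze: 40

```text
invalid input at $.series: expected a multiple of 7 numbers
```

Call:
arm_command:
  series: [0,0,0,0,0,0,1,0,0,0,0,0,0,1,0,0,0,0,0,0,1]

```text
t: 12.3
eef_pos: [499.9, 225.6, 133.3]
tool_rot: [-0.116, 0.993, 0.0, 0.0]
contact_force: [0.4, -0.1, 0.7]
grip_width: 0.517
```

The first call was refused because I miscounted a row, so the second one began closing at the higher position. The fingers were still at 44 mm and off the knob (force ≈ 0). Reopening.

Call:
arm_command:
  series: [0,0,0,0,0,0,0,0,0,0,0,0,0,0,0,0,0,0,0,0,0,0,0,0,0,0,0,0,0,0,0,0,0,0,0]
  squeeze: 40

```text
t: 12.8
eef_pos: [499.9, 225.6, 133.3]
tool_rot: [-0.116, 0.993, 0.0, -0.0]
contact_force: [-0.5, -0.1, 0.5]
grip_width: 0.998
```

Call:
arm_command:
  series: [0,-0.05,-0.8,0,0,0,0,0,0,-0.8,0,0,0,0,0,0,-0.6,0,0,0,0,0,0,0,0,0,0,0,0,0,0,0,0,0,0]

```text
t: 13.3
eef_pos: [499.8, 225.0, 111.0]
tool_rot: [-0.116, 0.993, -0.0, -0.0]
contact_force: [0.3, 0.6, 0.6]
grip_width: 0.997
```

Call:
arm_command:
  series: [0,0,0,0,0,0,0.3,0,0,0,0,0,0,0.4,0,0,0,0,0,0,0.45,0,0,0,0,0,0,0.5,0,0,0,0,0,0,0.55,0,0,0,0,0,0,0.7,0,0,0,0,0,0,1,0,0,0,0,0,0,1]

```text
t: 14.1
eef_pos: [500.1, 225.2, 111.8]
tool_rot: [-0.116, 0.993, 0.0, 0.0]
contact_force: [-0.5, 0.7, 5.2]
grip_width: 0.495
```

Run:
```python
from h import *
p,d,c,o=wristcam(); print(o["t"],o["eef_pos"],o["grip_width"],o["contact_force"])
s,ds=env.read_camera("side")
cv2.imwrite("pics/s6.png",np.hstack([cv2.convertScaleAbs(cv2.resize(p[130:380,150:425],(440,400)),alpha=1.4),cv2.convertScaleAbs(cv2.resize(s[110:220,210:300],(328,400)),alpha=1.6)])[:,:,::-1])
```

```text
14.1 [500.06988805 225.19529108 111.80184983] 0.4954561350086315 [-0.51778987  0.73968602  5.17578975]
```

View pics/s6.png

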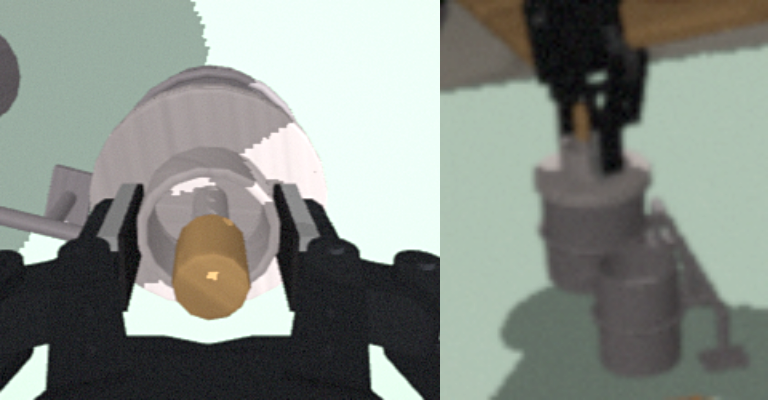

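The pads hold the collar on both sides and the knob is free inside. Lifting straight up, slowly.

Call:
arm_command:
  series: [0,0,0.2,0,0,0,1,0,0,0.3,0,0,0,1,0,0,0.5,0,0,0,1,0,0,0.5,0,0,0,1,0,0,0.5,0,0,0,1,0,0,0.7,0,0,0,1,0,0,0.8,0,0,0,1,0,0,1,0,0,0,1,0,0,1,0,0,0,1,0,0,1,0,0,0,1,0,0,1,0,0,0,1,0,0,1,0,0,0,1]

```text
t: 15.4
eef_pos: [499.9, 225.1, 197.3]
tool_rot: [-0.116, 0.993, 0.0, 0.0]
contact_force: [0.6, 0.2, -1.3]
grip_width: 0.502
```

Call:
arm_command:
  series: [0,0,0.5,0,0,0,1,0,0,0.3,0,0,0,1,0,0,0,0,0,0,1,0,0,0,0,0,0,1,0,0,0,0,0,0,1,0,0,0,0,0,0,1,0,0,0,0,0,0,1]

```text
t: 16.1
eef_pos: [499.8, 225.0, 204.1]
tool_rot: [-0.116, 0.993, -0.0, -0.0]
contact_force: [-0.3, -0.1, -0.7]
grip_width: 0.493
```

Run:
```python
from h import *
p,d,c,o=wristcam(); print(o["t"],o["eef_pos"],o["grip_width"],o["contact_force"])
s,ds=env.read_camera("side")
for n,PP,dd in(("w",cloud(c,d),d),("s",cloud(env.camera_params("side"),ds),ds)):
    m=(np.hypot(PP[...,0]-500,PP[...,1]-225.2)<46)&(dd>0);Q=PP[m]
    print(n,np.histogram(Q[:,2],np.arange(72,204,3))[0])
    A=Q[(Q[:,2]>165)&(Q[:,2]<184)];A=A[abs(A[:,2]-np.median(A[:,2]))<4];B=np.c_[A[:,:2]-[500,225],np.ones(len(A))];print("plate",len(A),np.linalg.lstsq(B,A[:,2],rcond=None)[0])
    A=Q[(Q[:,2]>80)&(Q[:,2]<88)];print("flange",len(A),np.median(A,axis=0),np.percentile(A,[1,99],axis=0)); 
    A=Q[(Q[:,2]>110)&(Q[:,2]<140)];print("knob",len(A),A.mean(0) if len(A) else 0,A.max(0) if len(A) else 0)
cv2.imwrite("pics/s7.png",np.hstack([cv2.convertScaleAbs(cv2.resize(p[130:380,150:425],(400,364)),alpha=1.4),cv2.convertScaleAbs(cv2.resize(s[85:225,195:325],(338,364)),alpha=1.6)])[:,:,::-1])
```

```text
16.1 [499.79685993 225.02242144 204.05302373] 0.49309862020911743 [-0.31749007 -0.13711339 -0.65971831]
w [  26   44   24  584  425    0    0    0    0    0    0    0    0    0
    0    0    0    0    0    0    8    0    0    0    0    0    0    0
    0    0    0    0    4   72  172 3525 3666  382  413  522  571  635
 1983]
plate 7363 [3.25585514e-03 2.60074777e-04 1.80105270e+02]
flange 1015 [474.0521606  222.59238046  83.84464561] [[464.62530844 192.4181808   81.21741255]
 [535.28761314 249.94928183  85.55764771]]
knob 8 [508.95156524 227.16349548 133.4796594 ] [509.68429118 229.57626738 133.94697263]
s [ 32  29  34  67 219   8   8   5   4   4   6   6   5   3   7  10  10   9
   7  10  16  10   0   0   0   0   0   0   0   0   0   0   0  24  43  53
 184  16  21  22  34  26  36]
plate 249 [5.09973981e-03 2.22992269e-02 1.81000221e+02]
flange 299 [494.22916976 218.55613378  84.97049169] [[462.7718438  188.61163863  80.5583452 ]
 [531.4239191  258.06562402  87.24238766]]
knob 83 [496.76048478 220.53862141 126.16398016] [507.32449446 233.53721366 137.18547894]
```

View pics/s7.png

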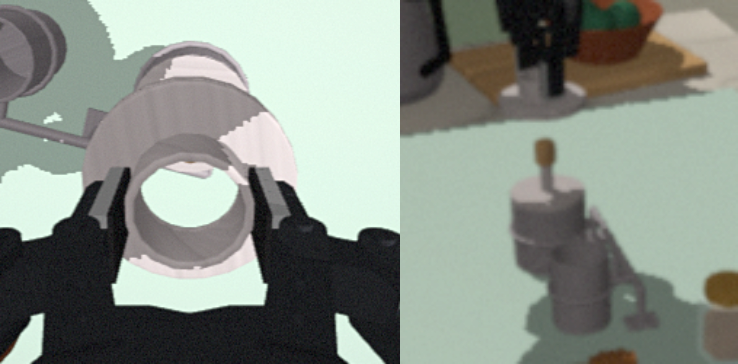

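The outer lid is held level with its plate at 180, 92 mm up. The inner lid stays seated with its flange top at about 84, which is home. Handing in.

```bash
python3 -c "
from cell import env
print(env.finish_job())"
```

```text
the job is handed in; nothing more can be done
None
```

The job is handed in: the inner lid is pressed home in the wide tin, and the gripper is holding the outer lid about 92 mm above where it sat.

- **Method:** I lifted both lids together by the knob, lowered them into the wide tin, and pressed to a hard stop at about 15 N. I then let go, took the outer lid by its collar, and lifted it straight up.
- **Last checks:**
  - **Inner lid:** the flange top measured about 84 mm from the wrist camera and 85 mm from the side camera. Fully home is 84 mm.
  - **Outer lid:** the plate is level to about 0.003 rad by the wrist camera and 0.022 rad by the side camera. The grip opening holds steady, matching the collar width.
  - **Timing:** it took about 16 s of the 53 s allowed.
- **Disagreements and slips:**
  - The side camera reads 2–5 mm off in position compared with the wrist camera, partly because the gripper hides the lid from it. I relied on the wrist camera.
  - One move call was refused because I miscounted a row. The next call then started closing the fingers early, above the collar. The force reading stayed near zero, and I reopened them before carrying on.
- **Not checked:** I did not measure the bystanders at the end. I felt no unexpected contact and the path kept clear of them.

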